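# Snap a control module into the bench test cradle

### The job

Take the large control module, the one with the tall finned heat sink in its middle, and snap it into the bench test cradle: lengthwise between the two steel spring catches, pressed down until both catches have clicked back over its ends and it sits flat on the bed. Set it in gently, do not drop or slam it in, and leave it there released.

Things in the scene. Friction and masses are not known exactly. Their poses are not given: they have to be found in the camera images.
- module: Grey tray 100 (x) x 76 (y) x 8 mm, green board on it, silver finned heat sink in the middle, 44 (x) x 34 (y) mm, from z = 8 to 44 mm: grip it across y, from above. Other parts on it under 6 mm high. 0.24 kg. Origin: centre of underside. Goes in either way round. Not wanted: a smaller one (68 x 52 mm) with a smaller sink, and one 100 x 76 mm with capacitors and connector, no sink.
- cradle: Fixed. Grey base 220 (x) x 150 (y) mm, bed at z = 18 mm. Origin: centre of base underside. The module belongs centred here, long axis along x, underside on the bed. White guides round the bed, tops z = 38 mm, leave it 8 mm play each way in x, 12 mm in y, and 5 mm more at the top; middle 38 mm of the long sides open. Steel catches at both ends, |x| 40 to 68, |y| < 12 mm, tops z = 72 mm.
- catch_a (a joint): Spring catch at the cradle's +x end, a steel hook sliding outward along x: 0 = sprung in (rest), grows in m when pushed out, at most 0.020. Its nose overhangs the module's end by 10 mm; the module's edge pushes its slope aside, and it springs back 3 mm above the seated tray. The module's weight alone does not open the catches: pressing it home takes about 6 to 15 N down.
- catch_b (a joint): The same spring catch at the cradle's -x end: 0 = sprung in (rest), grows in m when pushed outward (to the cradle's -x), at most 0.020.

How it is judged:
On the way:
1. the module, pressed down in the cradle, pushes a spring catch aside by at least 3 mm (value of joint any of catch_a, catch_b above 0.003 m and contact force between module and cradle above 0.3 N and horizontal distance between module and cradle below 0.03 m).
At the end, for the whole second after the job is handed in: The large module rests still in the cradle: underside within 2.5 mm of the bed, centre within 18 mm of the cradle's, long axis within 15 degrees of the cradle's x (either way round), tilted under 3 degrees, and both catches sprung back to within 2.5 mm of rest (horizontal distance between module and cradle below 0.018 m and angle between the x axis of module and the x axis of cradle, either way round below 0.26 rad and z of module in the frame of cradle between 0.014 and 0.0205 m and angle between module's own z axis and vertical below 0.06 rad and value of joint each of catch_a, catch_b below 0.0025 m and linear speed of module below 0.02 m/s); the robot touches nothing.
It fails at once if the module is dropped or slammed into the cradle (faster than 0.5 m/s within 70 mm of the bed) (linear speed of module above 0.5 m/s and horizontal distance between module and cradle below 0.04 m and z of module in the frame of cradle below 0.088 m).
It also fails if it takes over 38 s, if anything falls off the work surface, if the arm or the gripper's body presses on something with over 40 N, if the wrist force passes 120 N, or if a joint passes its speed limit or range.

### The arm

A 7-joint arm with a two-finger parallel gripper is mounted at the origin on the work surface. World frame = base frame: x ahead of the robot, y to its left, z up, the work surface at z = 0. Lengths are in m, angles in rad, forces in N, time in s.
With the tool pointing down it reaches from about 0.425 to 0.975 m from the base axis. Payload 16.7 kg.
Tool frame: the origin (TCP) lies midway between the tips of the shut fingers; the grasp point (between the pads) lies 19 mm behind it (env.grasp_offset is the distance from the TCP to the grasp point, in m); z points along the fingers, y is the line along which they close (so a half turn about z gives the same grasp; the last joint's range is limited). The gripper opens to 85 mm and grips with 20 to 120 N. Pads are 22 mm wide; open, the fingers measure 114 mm over their backs; the gripper's body (76 mm by 85 mm) begins 54 mm behind the grasp point. The pads swing forward as they close: fully open they stand 13 mm farther back than shut.
Start: joints at [-0.149, 0.426, 0.074, 1.606, -0.034, 1.111, -0.067], TCP at [0.675, -0, 0.231] pointing down, gripper open.
Joint ranges: [-2.85, 2.85], [-0.5, 2.14], [-1.23, 1.37], [0.21, 2.46], [-1.02, 4.16], [0.16, 2.05], [-2.73, 2.73]. Speed limits (rad/s): [1.89, 1.89, 2.39, 2.39, 3.01, 3.01, 3.01].

### API

Orientations are given as a unit quaternion [x, y, z, w].
In Python, from rig import env, camera, get_calibration, nets gives the robot as it stands. Calls block until the motion is done:
- env.move_ptp(position, orientation): joint-space move of the TCP to a pose.
- env.movel(position, max_speed=0.15, attitude=None, contact_N=None): straight line of the TCP; attitude=None keeps the orientation; max_speed is the mean speed in m/s. With contact_N (N) it stops when the force on the tool has changed by that much, and returns True; else False.
- env.set_joints(angles): joint-space move.
- env.open_gripper() and env.grab(force=None): open the fingers fully, or close them until they stop; force is the grip in N (None keeps the last).
- env.dwell(seconds).
- env.solve_ik(position, orientation): joint angles nearest the present ones, or None.
- env.get_state(): the state.
- camera(name): name is "scene" or "side" or "wrist"; returns (picture, depth): 400x640x3 uint8, blue, green, red; 400x640 float32, m along the optical axis (not along the pixel's ray), 0 where there is no reading.
- get_calibration(name): a dict with "mtx" (3x3 intrinsics, pixels), "rvec" (rotation vector, rad) and "tvec" (3), from world to camera coordinates, as OpenCV has them. Camera axes: x right, y down, z forward; pixel columns grow to the right and rows downward; lengths in m; the calibration is good to about 2 mm. A picture is of the moment at which its call begins: read the wrist's pose just before it. get_calibration takes no time and is no camera call; for the wrist camera it gives the pose at the moment of the call.
A pose or a line that the arm cannot do raises env.PlanningError and nothing moves.
- env.job_done(): hands the job in; it is judged then, once.
Trained networks look in the newest picture that a camera, given by its name, has taken for a name from the list of things; names that differ only in an ending like _2 or _b are one class to them, and where a whole thing is asked for, a point or a joint stands for the part that bears it (a point fixed in the world has none). Each returns a list of dicts, best first, with "confidence" (0 to 1); they miss things now and then, are a little off and sometimes report something else, mostly with a low value. They report only what shows in the picture. A call takes as long as a camera call.
- nets.find_in(query, camera): "centre" ([row, column] as shares, 0 to 1, of the picture: columns of its width, rows of its height, amid what is visible of it).
- nets.masks_of(query, camera): "pixels" (400x640 bool, what is visible of it) and "centre" ([row, column] as shares, 0 to 1, of the picture: columns of its width, rows of its height, amid what is visible of it).
- nets.place_of(query, camera): "centre" ([row, column] as shares, 0 to 1, of the picture: columns of its width, rows of its height: a listed point, or the origin of a listed thing).
The state is a dict: "time_s": time; "q": joint angles; "qd": joint speeds; "joint_efforts": joint torques, N m; "ee_pos": TCP position; "orientation": TCP orientation; "wrist_force": force on the tool from outside, world axes, zero at the start; "moment": the same for the moment, N m; "opening": finger opening in m; "grip_force": force on a finger pad.
Only numpy, scipy, OpenCV 4.12 (cv2) and the standard library are available. Lean on these libraries where they do the work, as an engineer would, in place of code of your own. Each camera call takes 0.05 s, during which the arm holds its last target. There are 200 camera calls.

## Working session

There is one attempt and no reset: what is moved stays moved. The work goes in short steps, each a Python script; the robot and the scene stay as the last script left them, time stands still between calls to the robot, and variables do not carry over. Pictures are saved under pics/ and viewed, at most 10 in all, crops included, and the job is handed in when it is done.

```bash
mkdir -p pics; ls
cat > h.py <<'E'
import numpy as np, cv2
from rig import env, camera, get_calibration, nets
def cal(n):
    c=get_calibration(n); R=cv2.Rodrigues(np.array(c["rvec"],float))[0]
    return np.array(c["mtx"],float),R,np.array(c["tvec"],float).ravel()
def cloud(depth,c):
    K,R,t=c; v,u=np.mgrid[:400,:640]; z=depth
    P=np.stack([(u-K[0,2])/K[0,0]*z,(v-K[1,2])/K[1,1]*z,z],-1)
    return (P-t)@R   # 400x640x3 world
def quat(yaw):  # tool down, tool y axis at world angle yaw+90deg
    from scipy.spatial.transform import Rotation as Ro
    return (Ro.from_euler('z',yaw)*Ro.from_euler('x',np.pi)).as_quat()
E
python3 - <<'E'
from h import *
ims=[]
for n in ["scene","side"]:
    im,d=camera(n); P=cloud(d,cal(n)); ims.append(im)
    for q in ["module","cradle","catch_a"]:
        for r in nets.masks_of(q,n)[:4]:
            m=r["pixels"]&(d>0); X=P[m]
            if len(X): print(n,q,round(r["confidence"],2),(np.array(r["centre"])*[400,640]).round(),len(X),np.median(X,0).round(3),np.percentile(X[:,2],[2,98]).round(3))
cv2.imwrite("pics/a.png",cv2.resize(np.vstack(ims),(480*1,600)))
cv2.imwrite("pics/scene.png",ims[0])
print(env.get_state()["time_s"],env.get_state()["orientation"],env.grasp_offset)
E
```

```text
pics
rig.py
scene module 0.74 [235. 263.] 1326 [ 0.663 -0.07   0.008] [-0.001  0.044]
scene cradle 0.84 [234. 410.] 6081 [0.566 0.219 0.017] [0.005 0.065]
scene catch_a 0.76 [203. 417.] 262 [0.494 0.208 0.052] [0.029 0.071]
scene catch_a 0.73 [243. 415.] 269 [0.61  0.226 0.051] [0.018 0.071]
side cradle 0.89 [176. 265.] 3565 [0.531 0.195 0.018] [0.005 0.066]
side catch_a 0.61 [154. 280.] 209 [0.598 0.219 0.049] [0.03  0.071]
side catch_a 0.58 [175. 245.] 223 [0.48  0.2   0.047] [0.02  0.071]
0.4 [ 7.07126184e-01  7.07087372e-01 -5.59250624e-05 -6.70598083e-05] 0.0187
```

View pics/scene.png

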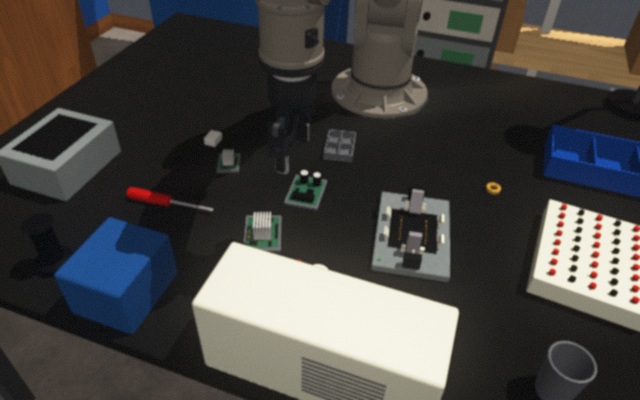

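The scene picture shows the finned module at about (row 232, col 263) and the cradle at (235, 413). A smaller module is at (160, 228) and the capacitor one at (188, 306). I'll take wrist views over the module and the cradle next.

Run:
```python
from h import *
ims=[]
K,R,t=cal("wrist"); print("cam off",(-R.T@t-env.get_state()["ee_pos"]).round(3),R[2].round(2))
for i,(p) in enumerate([[0.62,-0.06,0.36],[0.56,0.2,0.36]]):
    env.move_ptp(p,quat(np.pi/2)); env.dwell(0.2)
    c=cal("wrist"); im,d=camera("wrist"); P=cloud(d,c); ims.append(im)
    np.savez(f"w{i}.npz",P=P,im=im,d=d)
    for q in ["module","cradle","catch_a"]:
        for r in nets.masks_of(q,"wrist")[:4]:
            m=r["pixels"]&(d>0); X=P[m]
            if len(X):
                z=np.percentile(X[:,2],[2,50,98])
                print(i,q,round(r["confidence"],2),(np.array(r["centre"])*[400,640]).round(),len(X),np.median(X,0).round(3),z.round(3),
                 "rect",[cv2.minAreaRect((X[s][:,:2]*1000).astype(np.float32)) for s in ([X[:,2]>.03, (X[:,2]>.003)] )if s.sum()>10])
print(env.get_state()["time_s"])
cv2.imwrite("pics/w.png",cv2.resize(np.vstack(ims),(480,600)))
```

```text
cam off [-0.     0.08   0.144] [-0.   -0.31 -0.95]
0 module 0.64 [161. 338.] 3769 [ 0.653 -0.072  0.01 ] [0.008 0.01  0.046] rect [((652.8773803710938, -77.20132446289062), (43.95912170410156, 34.282772064208984), 22.092792510986328), ((653.0154418945312, -77.24846649169922), (99.72476959228516, 76.23895263671875), 22.178770065307617)]
0 catch_a 0.3 [160. 340.] 3818 [ 0.652 -0.072  0.01 ] [0.007 0.01  0.046] rect [((652.8773803710938, -77.20132446289062), (43.95912170410156, 34.282772064208984), 22.092792510986328), ((652.9634399414062, -77.10492706298828), (99.86895751953125, 76.16197967529297), 21.91234016418457)]
1 module 0.67 [317. 373.] 2725 [ 0.65  -0.066  0.011] [0.002 0.011 0.046] rect [((652.5858764648438, -77.06981658935547), (44.281593322753906, 36.07159423828125), 21.74250602722168), ((652.5789184570312, -76.6626205444336), (99.80441284179688, 78.408203125), 22.12312889099121)]
1 module 0.51 [134. 304.] 18098 [0.545 0.221 0.02 ] [0.017 0.02  0.069] rect [((544.6063232421875, 214.95079040527344), (211.5149383544922, 119.25724792480469), 9.378178596496582), ((544.8914794921
[... 515 characters left out ...]
76309585571289), 22.057846069335938), ((653.4276733398438, -78.75050354003906), (99.80441284179688, 82.9158706665039), 22.12312889099121)]
1 catch_a 0.75 [146. 258.] 575 [0.491 0.208 0.059] [0.032 0.059 0.074] rect [((490.92596435546875, 206.343017578125), (28.18071174621582, 23.92782974243164), 8.820392608642578), ((490.92596435546875, 206.343017578125), (28.18071174621582, 23.92782974243164), 8.820392608642578)]
1 catch_a 0.69 [132. 348.] 543 [0.598 0.225 0.06 ] [0.022 0.06  0.073] rect [((597.603759765625, 223.7227783203125), (27.92409324645996, 24.533491134643555), 9.173507690429688), ((597.603759765625, 223.7227783203125), (27.92409324645996, 24.533491134643555), 9.173507690429688)]
2.9
```

View pics/w.png

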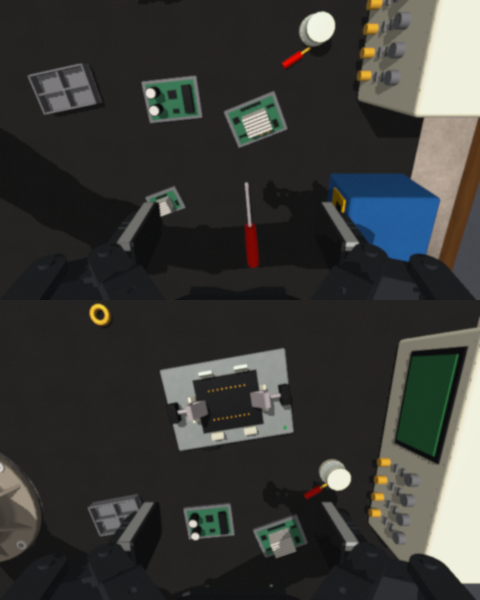

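Two wrist views agree on the module: centre (0.653, -0.077), yaw 22.1°, sink top about 0.045 m. The rectangle sizes (44x34 and 100x76 mm) match the text. The cradle centre, midway between the catches, is (0.544, 0.215) with yaw 9.3°. The second picture shows the cradle bed at (400, 228), empty, and a small white-topped can beside the module.

Run:
```python
from h import *
M=np.array([.6528,-.0771]); a=np.deg2rad(22.1)
P=np.load("w0.npz")["P"]; d=np.load("w0.npz")["d"]
X=P[(d>0)&(d<0.7)]
r=np.linalg.norm(X[:,:2]-M,axis=1); o=(r<.2)&(r>.065)&(X[:,2]>.03)&(X[:,2]<.2)
print("obst",len(X[o])and (X[o].min(0).round(3),X[o].max(0).round(3),r[o].min().round(3)))
o=(r<.1)&(r>.065)&(X[:,2]>.02);print(X[o][:,:2].mean(0) if o.sum() else None)
for y in (a,a+np.pi):
    for p in ([*M,.16],[*M,.016],[.5443,.215,.2]):
        q=env.solve_ik(p,quat(y if p[1]<0 else y-np.deg2rad(12.85))); print(np.rad2deg(y).round(),None if q is None else np.round(q,2))
```

```text
obst (array([ 0.46 , -0.211,  0.03 ]), array([0.849, 0.098, 0.183]), np.float64(0.159))
[ 0.57356107 -0.04991405]
22.0 [-0.15  0.47  0.23  1.72 -0.13  0.96 -1.06]
22.0 [-0.12  0.65  0.19  1.8  -0.17  0.71 -1.02]
22.0 [-0.57  0.31  0.11  1.85 -0.04  0.98 -1.86]
202.0 [ 0.13  0.47 -0.15  1.7   0.08  0.98  1.91]
202.0 [ 0.15  0.65 -0.18  1.78  0.16  0.73  1.84]
202.0 [-0.27  0.32 -0.26  1.83  0.1   1.    1.16]
```

Run:
```python
from h import *
M=[.6528,-.0771]; y=np.deg2rad(202.1)
env.move_ptp([*M,.15],quat(y)); 
print(env.movel([*M,.017],0.1,contact_N=6)); s=env.get_state(); print(s["ee_pos"],s["wrist_force"])
env.grab(80); s=env.get_state(); print(s["opening"],s["grip_force"],s["wrist_force"])
env.movel([*M,.22],0.12)
env.move_ptp([.5443,.215,.22],quat(y-np.deg2rad(12.85))); env.dwell(.3)
s=env.get_state(); print(s["opening"],s["grip_force"],s["wrist_force"],s["time_s"],s["ee_pos"])
ims=[]
for n in ["scene","side"]:
    im,d=camera(n); P=cloud(d,cal(n)); ims.append(im)
    for r in nets.masks_of("module",n)[:2]:
        X=P[r["pixels"]&(d>0)]; print(n,r["confidence"],np.median(X,0).round(3),np.percentile(X,[2,98],axis=0).round(3))
cv2.imwrite("pics/b.png",np.hstack([cv2.resize(ims[0][50:250,300:500],(400,400)),cv2.resize(ims[1][50:250,150:350],(400,400))]))
```

```text
False
[ 0.65323053 -0.07714667  0.01767443] [-0.36639966  0.54959232 -0.16353266]
0.03260887555615183 80.61944246292114 [-2.30381376 -0.42262262  6.56922185]
0.03294357851268172 79.51692938804626 [-0.5314463  -0.16595987 -2.54865438] 10.3583 [0.54465691 0.21433573 0.21992665]
scene 0.65 [0.564 0.217 0.21 ] [[ 0.247  0.176 -0.002]
 [ 0.597  0.256  0.246]]
side 0.92 [0.526 0.198 0.211] [[0.493 0.171 0.203]
 [0.591 0.239 0.246]]
```

View pics/b.png

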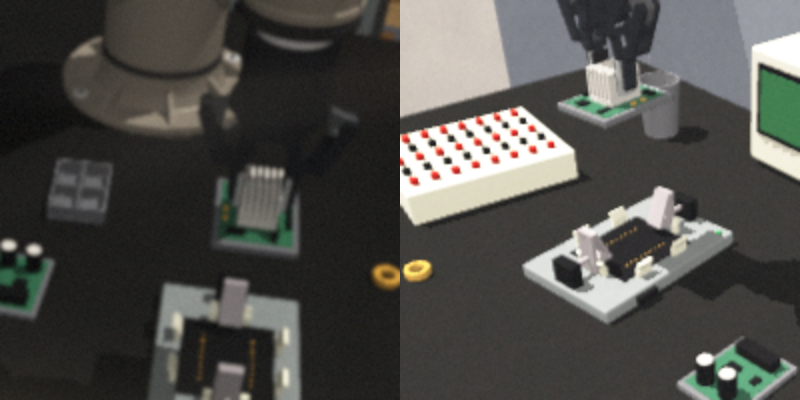

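The module hangs level in the gripper over the cradle: at (90, 610) in the side half of the picture, with the cradle at (245, 640). The fit leaves 8 mm of play or more, so I press it in.

Run:
```python
from h import *
C=[.5443,.215]
env.movel([*C,.105],0.1); env.dwell(.2)
f0=env.get_state()["wrist_force"]
for z in (.075,.06,.05,.044,.040,.037,.0345):
    hit=env.movel([*C,z],0.03,contact_N=28); s=env.get_state()
    print(z,hit,np.round(s["ee_pos"],4),(s["wrist_force"]-f0).round(1),round(s["opening"],4),round(s["time_s"],1))
    if hit: break
im,d=camera("side"); cv2.imwrite("pics/c.png",cv2.resize(im[100:250,170:370],(800,600)))
```

```text
0.075 False [0.5444 0.2151 0.0752] [0.6 0.4 0.2] 0.0329 13.2
0.06 False [0.5441 0.2149 0.0598] [ 1.1 -0.9  0.1] 0.033 13.9
0.05 False [0.544  0.2149 0.0496] [-0.2 -0.3  0.2] 0.033 14.3
0.044 False [0.5438 0.2148 0.0435] [-0.  -0.1 -3.5] 0.0326 14.7
0.04 False [0.5439 0.2149 0.0395] [ 0.5 -0.2 -6.4] 0.0324 15.0
0.037 False [0.5443 0.2149 0.0369] [ 0.1 -1.2  0. ] 0.0327 15.2
0.0345 False [0.5447 0.2151 0.0354] [-4.5 -3.8 15.6] 0.0325 15.5
```

View pics/c.png

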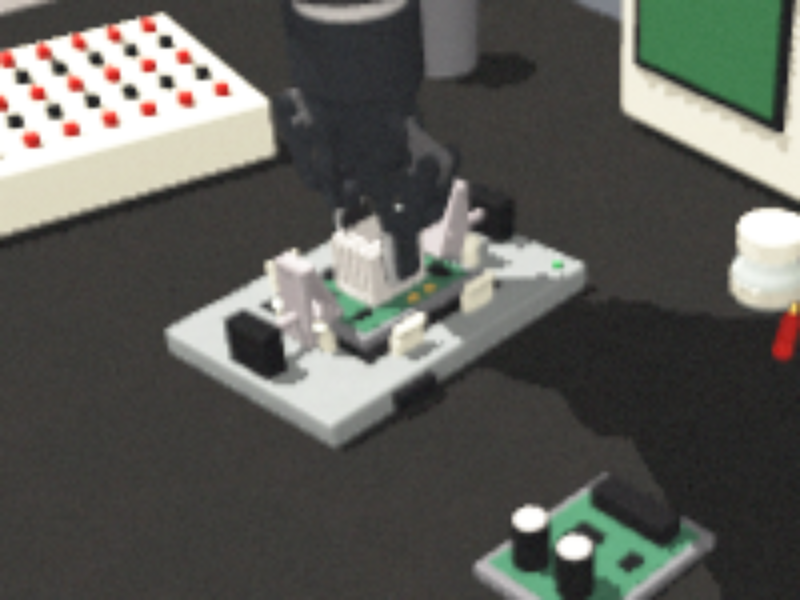

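The module sits between both catches at about (290, 390). The catch resistance vanished at TCP z = 0.037, which is the click, and 15 N now shows it on the bed. I release and check.

Run:
```python
from h import *
C=[.5443,.215]
env.open_gripper(); env.movel([*C,.13],0.1)
env.move_ptp([.53,.15,.36],quat(np.pi/2)); env.dwell(.3)
c=cal("wrist"); im,d=camera("wrist"); P=cloud(d,c)
for q in ["module","catch_a","cradle"]:
    for r in nets.masks_of(q,"wrist")[:2]:
        X=P[r["pixels"]&(d>0)]
        print(q,round(r["confidence"],2),np.median(X,0).round(4),cv2.minAreaRect((X[X[:,2]>.05][:,:2]*1000).astype(np.float32)) if (X[:,2]>.05).sum()>9 else "")
        if q=="module":
            b=X[(X[:,2]>.02)&(X[:,2]<.034)]; A=np.c_[b[:,:2],np.ones(len(b))]; k=np.linalg.lstsq(A,b[:,2],rcond=None)[0]
            print("tray",b.mean(0).round(4),"slope deg",np.rad2deg(k[:2]).round(2),cv2.minAreaRect((b[:,:2]*1000).astype(np.float32)))
print(env.get_state()["time_s"])
i2,_=camera("side")
cv2.imwrite("pics/d.png",np.hstack([cv2.resize(im[50:300,180:430],(400,400)),cv2.resize(i2[100:250,190:340],(400,400))]))
```

```text
module 0.73 [0.5444 0.2169 0.0282] ((544.8446044921875, 215.0046844482422), (43.93858337402344, 34.07759475708008), 9.2264986038208)
tray [0.5445 0.2168 0.0282] slope deg [-0.06  0.26] ((545.0637817382812, 214.7279052734375), (102.88638305664062, 79.35000610351562), 8.801979064941406)
catch_a 0.89 [0.4914 0.2067 0.0608] ((487.2469177246094, 205.52206420898438), (19.878562927246094, 24.01399803161621), 9.549185752868652)
catch_a 0.63 [0.5975 0.2237 0.0609] ((601.198486328125, 224.34335327148438), (19.653657913208008, 23.989870071411133), 9.281537055969238)
cradle 0.9 [0.5464 0.2233 0.0195] ((544.6181640625, 214.6871337890625), (209.08543395996094, 31.468624114990234), 9.180795669555664)
19.1167
```

View pics/d.png

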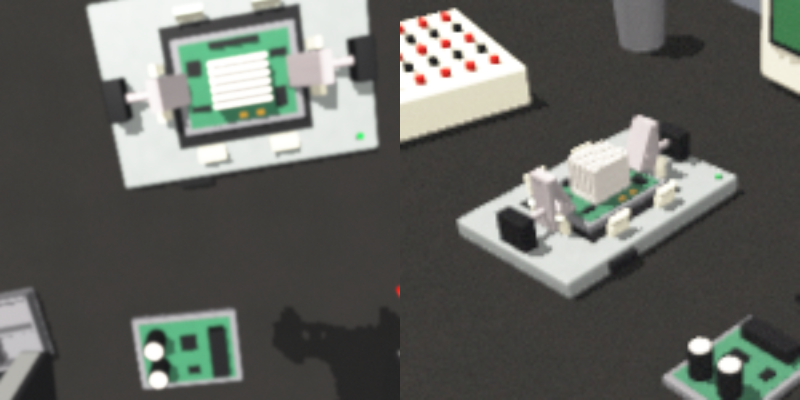

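The module is flat and centred at (80, 240), with both catch noses over its ends. The catch positions match their rest readings within 1 mm. The module's yaw agrees with the cradle's, so I hand it in.

```bash
python3 -c "
from rig import env
print(env.job_done())"
```

```text
the job is handed in; nothing more can be done
None
```

The large module is snapped into the cradle, flat and centred with both catches back over its ends, the gripper is clear of it, and the job was handed in at about 19 s of the 38 s limit; no verdict came back.

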